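Unhook the coil board from its test stand

ROBOT

A 6-joint arm with a two-finger parallel gripper is mounted at the origin on the work surface. World frame = base frame: x ahead of the robot, y to its left, z up, the work surface at z = 0. Lengths are in mm, angles in rad, forces in N, time in s.
With the tool pointing down it reaches from about 350 to 925 mm from the base axis. Payload 6.4 kg.
Tool frame: the origin (TCP) lies at the very end of the fingers, on their centre line; the grasp point (between the pads) lies 19 mm behind it (bot.grasp_offset is the distance from the TCP to the grasp point, in mm); z points along the fingers, y is the line along which they close (so a half turn about z gives the same grasp; the last joint's range is limited). The gripper opens to 85 mm and grips with 20 to 120 N. Pads are 22 mm wide; open, the fingers measure 114 mm over their backs; the gripper's body (76 mm by 85 mm) begins 54 mm behind the grasp point. The pads swing forward as they close: fully open they stand 13 mm farther back than shut.
Start: joints at [0.946, 0.245, 1.558, -0, 1.339, -0.174], TCP at [283.195, 585.077, 193.59] pointing down, gripper open.
Joint ranges: [-3.13, 3.13], [-1.02, 2.26], [0.13, 2.54], [-0.95, 4.09], [0.21, 2.88], [-2.74, 2.74]. Speed limits (rad/s): [2.57, 2.57, 3.14, 3.14, 3.14, 3.14].

INTERFACE

Orientations are given as a 3x3 rotation matrix whose columns are the frame's x, y, z axes.
In Python, from plant import bot gives the robot as it stands.
- The arm moves only by the shell command python3 nudge.py 'ROWS' [OPENING]. ROWS is a JSON list of rows, 1 to 10 of them, each of 6 numbers: dx, dy, dz in mm, then a rotation vector rx, ry, rz in rad; each row is the pose to reach, as a shift and turn from the pose commanded when the command began, along the tool's axes at that moment; what a row does not reach only later rows make up. A row lasts 1/8 s, in which the tool goes at most 62.5 mm and 0.188 rad, less where a joint would pass 70% of its speed; a pose out of reach is approached as far as the arm can. OPENING is the finger opening in mm, set as the command begins (- or left out keeps the last). The fingers move at their own pace and stop on an object; the grip force is fixed at half the most. Time passes only in rows, so rows that do not move let the fingers close. It prints the time, the measured TCP pose, the force, the opening and the grip force at its end.
- bot.observe(): the state, without advancing time (a new reading comes with each control period).
- bot.grab_frame(name): name is "side" or "top"; returns the picture (420x560x3 uint8, red, green, blue); there is no depth.
- bot.camera_params(name): a dict with "camera_matrix" (3x3 intrinsics, pixels), "eye" and "orientation" of the camera in the world. Camera axes: x right, y up, looking along -z (the intrinsics and any distortion apply to the point x, -y, -z); pixel columns grow to the right and rows downward; lengths in mm; the calibration is good to about 2 mm. A picture is of the moment at which its call begins. camera_params takes no time and is no camera call.
- bot.sign_off(): hands the job in; it is judged then, once.
The state is a dict: "time_s": time; "q": joint angles; "joint_velocities": joint speeds; "effort": joint torques, N m; "ee_pos": TCP position; "tool_rot": TCP orientation; "force": force on the tool from outside, world axes, zero at the start; "torque": the same for the moment, N m; "gripper_width": finger opening in mm; "grip_force": force on a finger pad.
Only numpy, scipy, OpenCV 4.12 (cv2) and the standard library are available. Lean on these libraries where they do the work, as an engineer would, in place of code of your own. Each camera call takes 0.05 s, during which the arm holds its last target. There are 200 camera calls.

TASK

Take the circuit board with the round coil out of its test stand: first lift the sprung hold-down finger by its upright grip and swing it aside, clear of the board, then lift the board out by the coil and set it down gently, flat on the floor of the steel tray. Do not drop the board, and leave the finger swung aside.

Things in the scene. Friction and masses are not known exactly. Their poses are not given: they have to be found in the camera images.
- coil_board: green circuit board 90 x 60 x 5 mm (x, y, z), level in a stand's nest, 22 mm above the bench, guides 4 mm up its edges. At its middle an upright round copper coil, 36 mm across, 5 to 35 mm above the underside; grey terminals (14 mm high) towards -x; a notch in the +x edge. Origin: centre of the underside, z up. About 90 g. The like stand with a square grey block on its board is not meant.
- hold_down (a joint): swing of the coil stand's steel finger about its upright post, rad: 0 = over the board; grows counter-clockwise seen from above; clear of the board from 0.9, stop at 1.6. A spring in the post pulls the finger down (4 to 9 N), and at 0 a pin under its tip sits 4.5 mm deep in the board's notch: lift it 8 to 15 mm before turning. Let go, it drops and stays at its angle.
- grip (a point): on the post's axis, where to pinch the finger's black upright grip: a plate 44 long (x) x 12 thick (y) mm, top 14 mm above and foot 23 mm below this point, which is 66 mm above the bench at rest. Frame turns with the finger: z up; at swing 0, x points along the finger away from the board, and the coil is 95 mm along -x. The 14 mm wide finger runs 64 mm along -x. Stand base 200 x 96 mm.
- tray: shallow open steel tray, 190 x 150 mm outside (x, y), walls 4 mm thick and 25 mm high, inner floor 4 mm above its underside; empty, loose on the bench, 0.7 kg. Origin: centre of its underside, z up.

How it is judged (in metres and radians):
On the way:
1. the finger is swung aside (past 0.8 rad) while the coil board still lies in its nest (within 15 mm of where it started) (value of joint hold_down above 0.8 rad and distance of coil_board from where it was at the start of the episode below 0.015 m), for 0.2 s.
At the end, for the whole second after the job is handed in: The finger is swung aside (joint above 0.8 rad), and the coil board rests released and still in the tray, coil up and flat on the tray's floor (underside within 12 mm of the tray's underside, tilt under 0.12 rad, board centre within 55 mm in x and 50 mm in y of the tray's centre), the tray level (value of joint hold_down above 0.8 rad and x of coil_board in the frame of tray between -0.055 and 0.055 m and y of coil_board in the frame of tray between -0.05 and 0.05 m and z of coil_board in the frame of tray between 0 and 0.012 m and angle between coil_board's own z axis and vertical below 0.12 rad and linear speed of coil_board below 0.02 m/s and angle between tray's own z axis and vertical below 0.1 rad); the robot touches nothing.
It fails at once if the coil board is dropped or thrown (faster than 0.7 m/s with no finger touching it: a fall of about 25 mm) (linear speed of coil_board above 0.7 m/s and contact force between the fingers and coil_board below 0.05 N).
It also fails if it takes over 51 s, if anything falls off the work surface, if the arm or the gripper's body presses on something with over 40 N, if the wrist force passes 120 N, or if a joint passes its speed limit or range.

## Working session

There is one attempt and no reset: what is moved stays moved. The work goes in short steps, Python scripts to look and compute and a shell command to move; the robot and the scene stay as the last step left them, time stands still between calls to the robot, and variables do not carry over. Pictures are saved under pics/ and viewed, at most 15 in all, crops included, and the job is handed in when it is done.

```bash
ls; mkdir -p pics
python3 - <<'E'
from plant import bot
import cv2
for n in("top","side"):
    p=bot.camera_params(n); print(n,p)
    cv2.imwrite(f"pics/{n}0.png",bot.grab_frame(n)[:,:,::-1])
s=bot.observe(); print(s['ee_pos'],s['tool_rot'],s['time_s'],s['gripper_width'])
E
```

```text
nudge.py
pics
plant.py
top {'camera_matrix': array([[528.62239273,   0.        , 280.2128877 ],
       [  0.        , 528.62239273, 203.87090526],
       [  0.        ,   0.        ,   1.        ]]), 'eye': array([ 3.87970008e+02, -2.25964414e-01,  1.13446445e+03]), 'orientation': array([[-9.13772668e-04,  9.90991231e-01, -1.33923652e-01],
       [-9.99981947e-01, -1.70087646e-03, -5.76296626e-03],
       [-5.93883662e-03,  1.33915968e-01,  9.90974896e-01]])}
side {'camera_matrix': array([[462.05241634,   0.        , 275.03930296],
       [  0.        , 462.05241634, 203.89923657],
       [  0.        ,   0.        ,   1.        ]]), 'eye': array([ 427.70286121, -794.92862312,  647.24193765]), 'orientation': array([[ 0.98986568,  0.08541337, -0.11344822],
       [-0.14194956,  0.57244936, -0.80755931],
       [-0.004033  ,  0.81547917,  0.57877237]])}
[282.86884921 584.59255609 192.59826592] [[-9.00081200e-01  4.35721014e-01 -1.01569377e-03]
 [ 4.35722095e-01  9.00080141e-01 -1.41267205e-03]
 [ 2.98674894e-04 -1.71407977e-03 -9.99998486e-01]] 0.1 85.34859000400375
```

View pics/top0.png

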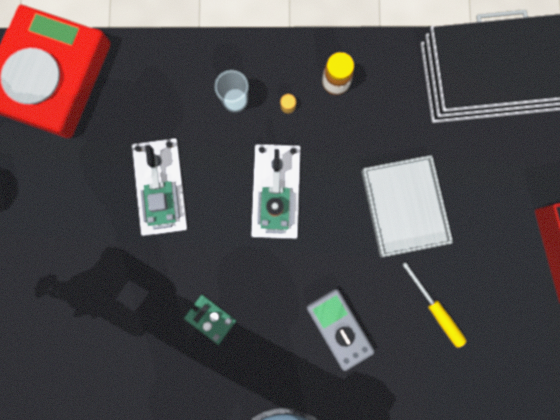

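View pics/side0.png

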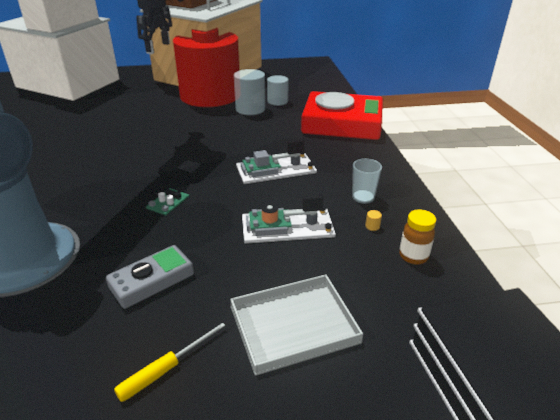

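The top view shows the coil stand (coil about (275,206), black grip about (277,160)), the square-block stand on the left at (158,187), and the tray at (407,206). In the side view the coil is at (270,213), the grip at (312,217) and the tray at (295,322). I'll zoom in next.

Run:
```python
import cv2,numpy as np
a=cv2.imread('pics/top0.png')[135:245,235:315]; b=cv2.imread('pics/side0.png')[190:250,230:345]
a=cv2.resize(a,None,fx=5,fy=5,interpolation=cv2.INTER_CUBIC); b=cv2.resize(b,None,fx=3.4,fy=3.4,interpolation=cv2.INTER_CUBIC)
c=np.zeros((550,795,3),np.uint8); c[:550,:400]=a; c[:b.shape[0],402:402+b.shape[1]]=b[:,:393]
cv2.imwrite('pics/crop0.png',c)
```

```text
(no output)
```

View pics/crop0.png

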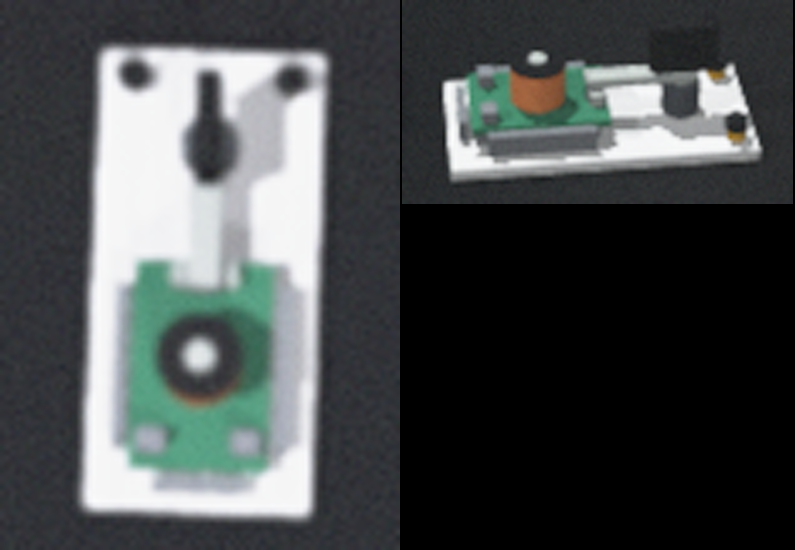

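```bash
cat > h.py <<'E'
from plant import bot
import cv2,numpy as np
def ray(n,u,v):
    p=bot.camera_params(n);K=p['camera_matrix']
    d=np.array([(u-K[0,2])/K[0,0],-(v-K[1,2])/K[1,1],-1.]);d=p['orientation']@d
    return p['eye'],d/np.linalg.norm(d)
def plane(n,u,v,z):
    e,d=ray(n,u,v);return e+d*(z-e[2])/d[2]
def tri(a,b):
    (e,d),(f,g)=ray('top',*a),ray('side',*b)
    t=np.linalg.lstsq(np.c_[d,-g],f-e,rcond=None)[0]
    p,q=e+t[0]*d,f+t[1]*g;return (p+q)/2,np.linalg.norm(p-q)
def blob(m,roi):
    x0,y0,x1,y1=roi;k=np.zeros(m.shape,np.uint8);k[y0:y1,x0:x1]=m[y0:y1,x0:x1]
    cs,_=cv2.findContours(k,cv2.RETR_EXTERNAL,cv2.CHAIN_APPROX_NONE)
    return max(cs,key=cv2.contourArea)[:,0].astype(np.float32)
def quad(c):
    h=cv2.convexHull(c)
    for e in np.arange(2,15,.5):
        q=cv2.approxPolyDP(h,e,True)[:,0]
        if len(q)<=4:break
    return q
E
cat > m.py <<'E'
from h import *
t=cv2.imread('pics/top0.png');s=cv2.imread('pics/side0.png')
g=lambda i:cv2.cvtColor(i,cv2.COLOR_BGR2GRAY)
hs=lambda i:cv2.cvtColor(i,cv2.COLOR_BGR2HSV)
# stand base
mt=((g(t)>95)*255).astype(np.uint8);ms=((g(s)>95)*255).astype(np.uint8)
qt=quad(blob(mt,(240,138,312,245)));qs=quad(blob(ms,(236,203,342,245)))
print('base',qt.tolist(),qs.tolist());P=np.array([plane('top',*q,10) for q in qt]);print(P.round(1))
c=blob(mt,(355,150,460,262));qt=quad(c);qs=quad(blob(ms,(222,270,370,375)));r=cv2.minAreaRect(c)
print('tray',qt.tolist(),qs.tolist(),r);P=np.array([plane('top',*q,25) for q in cv2.boxPoints(r)]);print(P.round(1),P.mean(0))
P=np.array([plane('top',*q,25) for q in qt]);print(P.round(1),P.mean(0))
# coil white spot
def cen(i,roi,f):
    x0,y0,x1,y1=roi;w=f(i[y0:y1,x0:x1]).astype(float);yy,xx=np.mgrid[y0:y1,x0:x1];return (w*xx).sum()/w.sum(),(w*yy).sum()/w.sum()
a=cen(t,(270,201,280,211),lambda i:np.clip(g(i).astype(float)-90,0,None))
b=cen(s,(266,204,274,210),lambda i:np.clip(g(i).astype(float)-90,0,None))
print('spot',a,b,tri(a,b))
# copper in side
m=((hs(s)[...,0]<20)&(hs(s)[...,1]>120)).astype(np.uint8)*255
k=blob(m,(258,200,290,225));print('copper side',k.min(0),k.max(0))
# grip, dark in side
m=((g(s)<60)).astype(np.uint8)*255
print('side dark rows');print(g(s)[194:216,300:328:1])
print('top rows');print(g(t)[146:176,270:286])
E
python3 m.py
```

```text
base [[299.0, 145.0], [297.0, 237.0], [252.0, 237.0], [254.0, 146.0]] [[242.0, 214.0], [327.0, 209.0], [335.0, 234.0], [244.0, 242.0]]
[[669.3 -34.7  10. ]
 [468.7 -29.3  10. ]
 [468.9  66.4  10. ]
 [667.3  63.3  10. ]]
tray [[431.0, 155.0], [452.0, 242.0], [381.0, 256.0], [362.0, 170.0]] [[326.0, 274.0], [360.0, 342.0], [255.0, 374.0], [230.0, 299.0]] ((406.799560546875, 205.6517333984375), (93.25291442871094, 74.65119171142578), 77.7748794555664)
[[ 614.9 -165.2   25. ]
 [ 649.1 -322.1   25. ]
 [ 454.  -355.6   25. ]
 [ 421.2 -202.2   25. ]] [ 534.81662749 -261.28410403   25.        ]
[[ 642.9 -316.7   25. ]
 [ 456.7 -353.3   25. ]
 [ 427.7 -204.1   25. ]
 [ 610.6 -168.4   25. ]] [ 534.49117703 -260.63416352   25.        ]
spot (np.float64(274.43354101765317), np.float64(205.6217549325026)) (np.float64(269.3617157490397), np.float64(206.51600512163893)) (array([529.52537687,  17.89673505,  59.02501114]), np.float64(0.35265506579679734))
copper side [262. 211.] [276. 222.]
side dark rows
[[ 43  49  45  45  49  47  45  51  44  48  47  49  45  42  47  47  45  47
   46  41  44  42  44 
[... 3798 characters left out ...]
  67  74  89 123 162 182 189]
 [237 196 129  84  58  57  54  45  58  64  78  93 131 168 185 185]
 [241 217 148  90  63  49  51  50  55  63  73  98 140 172 185 188]
 [243 230 183 118  69  50  43  48  49  64  87 116 154 180 187 185]
 [244 241 220 160  92  49  38  37  55  83 113 150 171 185 189 188]
 [244 244 235 187 117  63  51  55  78 107 143 170 185 189 188 190]
 [244 243 238 210 155 120 110 108 128 143 166 181 190 190 187 205]
 [244 243 239 222 200 182 178 174 178 179 176 184 186 189 193 219]
 [244 243 238 227 219 219 213 211 209 193 185 187 189 188 203 229]
 [244 243 237 227 223 224 224 220 215 200 189 190 187 189 200 230]
 [243 243 237 228 225 224 225 223 214 199 190 188 188 188 201 230]]
```

```bash
cat >> h.py <<'E'
def go(goal,yaw):  # tool pointing down; yaw = world angle of tool y
    s=bot.observe();R=np.array(s['tool_rot'])
    c,n=np.cos(yaw),np.sin(yaw);G=np.array([[-n,c,0],[c,n,0],[0,0,-1.]])
    # columns x,y,z : x = y cross z
    y=np.array([c,n,0]);z=np.array([0,0,-1.]);G=np.c_[np.cross(y,z),y,z]
    print('shift',(R.T@(np.array(goal)-s['ee_pos'])).round(1),'rv',cv2.Rodrigues(R.T@G)[0].ravel().round(4),'t',s['time_s'],'q',np.round(s['q'],2))
E
python3 - <<'E'
from h import *
print('far top',tri((276.4,148.8),(322.8,198.5)))
print('grip z80',plane('top',276.4,148.8,80),plane('top',276.4,160,80))
print('coil from top',plane('top',274.43,205.62,57))
print('front foot L',tri((276.4,171),(302.5,210.5)))
t=cv2.imread('pics/top0.png');m=((cv2.cvtColor(t,cv2.COLOR_BGR2GRAY)>95)*255).astype(np.uint8)
b=blob(m,(240,138,312,245));P=np.array([plane('top',*q,10)[:2] for q in b],np.float32);print(cv2.minAreaRect(P))
b=blob(m,(355,150,460,262));P=np.array([plane('top',*q,25)[:2] for q in b],np.float32);print(cv2.minAreaRect(P))
go((624.5,16,150),-1.592)
E
```

```text
far top (array([646.51916184,  13.66749291,  71.08964862]), np.float64(0.7936665497049727))
grip z80 [643.9496253   13.58759263  80.        ] [620.61252438  13.58637431  80.        ]
coil from top [529.97368001  17.93326956  57.        ]
front foot L (array([603.89767256,  14.1457227 ,  43.21791032]), np.float64(2.449208764572889))
((569.1220703125, 16.505786895751953), (101.29515838623047, 205.46849060058594), 87.82100677490234)
((534.728271484375, -260.4653015136719), (195.0127410888672, 157.42552185058594), 10.974479675292969)
shift [-555.3 -362.8   43.1] rv [-9.000e-04  2.200e-03  2.712e+00] t 0.1 q [ 0.95  0.25  1.56 -0.    1.34 -0.17]
```

```bash
python3 nudge.py '[[-60,-40,0,0,0,0.18],[-110,-72,0,0,0,0.36],[-160,-105,0,0,0,0.54],[-210,-138,0,0,0,0.72],[-260,-170,0,0,0,0.9],[-310,-203,0,0,0,1.08],[-360,-236,0,0,0,1.26],[-410,-269,0,0,0,1.44],[-460,-302,0,0,0,1.62],[-510,-335,0,0,0,1.8]]' 85
python3 -c "
from h import *
go((624,14,150),-1.609)"
```

```text
time_s: 1.35
ee_pos: [596.8, 59.5, 193.2]
tool_rot: [[0.634, 0.774, -0.001], [0.774, -0.634, 0.0], [-0.0, -0.001, -1.0]]
force: [0.4, 0.8, 0.1]
gripper_width: 84.9
grip_force: 0.0
shift [-18.   49.9  43.2] rv [-4.000e-04  5.000e-04  9.229e-01] t 1.35 q [-0.09  0.13  1.69  0.    1.32  0.6 ]
```

```bash
python3 nudge.py '[[-4,10,10,0,0,0.18],[-8,22,22,0,0,0.36],[-12,34,34,0,0,0.54],[-16,44,43,0,0,0.72],[-18,50,43,0,0,0.9],[-18,50,43,0,0,0.923],[-18,50,43,0,0,0.923]]' 60
python3 -c "
from h import *
go((624,14,48),-1.609)
for n in('top','side'):cv2.imwrite(f'pics/{n}1.png',bot.grab_frame(n)[:,:,::-1])
a=cv2.imread('pics/top1.png')[110:250,220:350];b=cv2.imread('pics/side1.png')[100:250,220:370]
cv2.imwrite('pics/c1.png',np.hstack([cv2.resize(a,(400,430)),cv2.resize(b,(400,430))]))
"
```

```text
time_s: 2.22
ee_pos: [623.6, 16.1, 150.5]
tool_rot: [[1.0, -0.03, -0.0], [-0.03, -1.0, 0.0], [-0.0, -0.0, -1.0]]
force: [-1.1, -0.4, 0.4]
gripper_width: 59.9
grip_force: 0.0
shift [  0.5   2.1 102.5] rv [-0.0001  0.0003  0.0084] t 2.225 q [-0.16  0.23  1.66  0.    1.25  1.44]
```

View pics/c1.png

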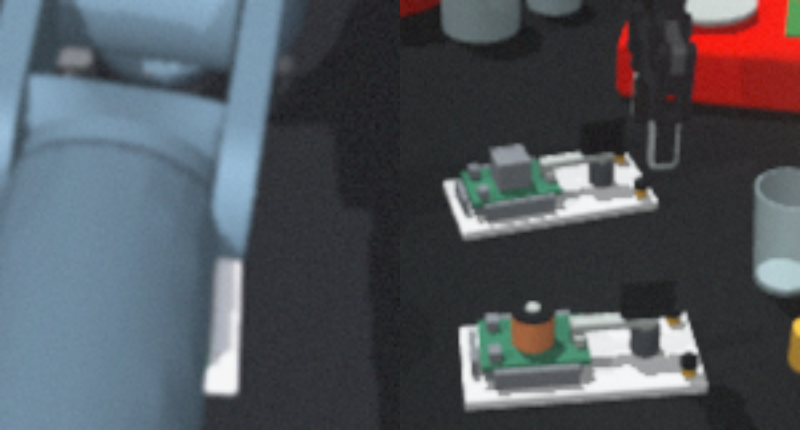

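The arm hides the stand from the top camera. The side view shows the open fingers above and behind the grip, at about (318,157), which fits a TCP at 150 mm. Next I go down and pinch.

```bash
python3 nudge.py '[[0,2,30,0,0,0.008],[0.5,2,62,0,0,0.008],[0.5,2,85,0,0,0.008],[0.5,2,98,0,0,0.008],[0.5,2,102,0,0,0.008],[0.5,2,102,0,0,0.008]]' 40; python3 -c "
from h import *
print(bot.observe()['ee_pos'],bot.observe()['force'])
cv2.imwrite('pics/s2.png',cv2.resize(bot.grab_frame('side')[170:250,230:350,::-1],(720,480),interpolation=cv2.INTER_CUBIC))"
```

```text
time_s: 3.08
ee_pos: [624.8, 13.9, 49.3]
tool_rot: [[0.999, -0.04, 0.001], [-0.04, -0.999, -0.0], [0.001, 0.0, -1.0]]
force: [0.4, 0.8, -0.1]
gripper_width: 40.1
grip_force: 0.0
[624.8308037   13.87591578  49.30439413] [ 0.38471382  0.82706799 -0.1087812 ]
```

View pics/s2.png

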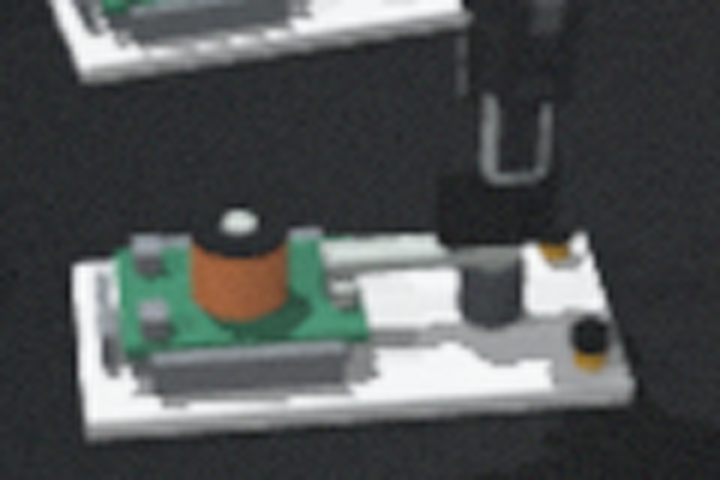

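```bash
cat >> h.py <<'E'
def proj(n,P):
    p=bot.camera_params(n);K=p['camera_matrix'];c=p['orientation'].T@(np.array(P)-p['eye']);return (K[0,0]*c[0]/-c[2]+K[0,2],K[1,1]*-c[1]/-c[2]+K[1,2])
E
python3 - <<'E'
from h import *
for P in [(624,-8,50),(624,-8,56),(624,36,50),(624,36,56),(624,8,80),(624,8,43),(602,8,80),(646,8,80),(602,20,80)]: print(P,np.round(proj('side',P),1))
E
```

```text
(624, -8, 50) [314.2 213. ]
(624, -8, 56) [314.3 210.8]
(624, 36, 50) [310.1 201.5]
(624, 36, 56) [310.2 199.3]
(624, 8, 80) [313.3 197.5]
(624, 8, 43) [312.5 211.3]
(602, 8, 80) [303.3 198.4]
(646, 8, 80) [323.2 196.7]
(602, 20, 80) [302.2 195.3]
```

Run:
```python
from h import *
np.set_printoptions(linewidth=250)
g=lambda i:cv2.cvtColor(i,cv2.COLOR_BGR2GRAY)
n=g(bot.grab_frame('side')[:,:,::-1]);print(n[184:216,300:330])
for P in [(624,-8,80),(624,36,80),(613,-8,60),(635,-8,60)]: print(P,np.round(proj('side',P),1))
```

```text
[[ 47  46  48  46  46  48  59  55  38  35  37  41  44  40  38  41  47  41  43  42  48  45  43  40  38  45  46  45  44  47]
 [ 45  45  45  46  50  45  56  57  40  41  53  69  55  42  41  35  47  44  41  41  42  45  40  38  37  43  49  46  51  42]
 [ 48  48  44  47  49  44  53  47  31  40  60  93  88  40  36  40  42  35  41  39  41  39  40  38  43  42  47  50  44  50]
 [ 46  46  49  48  47  47  50  47  42  43  75 111 105  54  36  41  37  43  37  44  68  82  50  42  44  47  49  49  47  45]
 [ 45  49  47  43  47  44  44  42  43  44  83 118 113  77  40  38  43  37  36  39  91 101  52  44  49  49  43  45  47  47]
 [ 48  49  46  46  46  47  48  48  49  49  84 120 116  79  41  44  40  42  44  40  93 103  57  44  46  48  46  47  46  40]
 [ 49  48  47  41  46  45  44  47  46  46  83 119 112  72  41  43  38  41  45  39  88  97  50  45  44  48  48  47  47  44]
 [ 49  45  45  46  43  47  42  51  46  49  82 117 110  68  41  43  41  43  41  48  90  98  49  47  48  47  43  44  50  47]
 [ 46  40  48  43  45  47  48  49  45  47  85 118 108  67  41  43  39  40  41  54  91  96  48  49  47  45  48  44  4
[... 2248 characters left out ...]
76  86  91 101 115 114 115 115 117 113 134 191 224 189 120 109  97  93 109 190 232 193  77  43]
 [187 183 179 166 138 115 115 117 122 125 132 130 130 131 133 127 132 211 245 234 173 123 119 109 111 153 183 189 150  44]
 [141 140 135 133 126 124 119 121 123 121 123 118 118 120 117 115  95 172 237 242 212 144 136 137 143 147 147 211 204  54]
 [139 139 148 164 159 147 109  85  92  93 102 114 113 106  95  81  72 156 232 245 239 202 150 156 159 160 198 239 218  79]
 [229 227 230 233 233 219 147  61  66  67  75  92  84  81  73  66  59 157 231 244 244 238 227 227 228 222 229 239 224 152]]
(624, -8, 80) [314.8 201.7]
(624, 36, 80) [310.6 190.4]
(613, -8, 60) [309.4 209.7]
(635, -8, 60) [319.4 208.8]
```

Run:
```python
from h import *
for P in [(624,16,150),(624,-14,150),(624,46,150),(624,-14,160),(624,46,160),(624,-14,185),(624,14,49),(624,14,200)]: print(P,np.round(proj('side',P),1))
a=cv2.imread('pics/side1.png')[95:170,280:345];b=bot.grab_frame('side')[140:215,280:345,::-1]
c=np.hstack([cv2.resize(i,(390,450),interpolation=cv2.INTER_CUBIC) for i in(a,b)]);cv2.imwrite('pics/z3.png',np.clip((c.astype(float)-20)*2.5,0,255))
```

```text
(624, 16, 150) [313.9 167.8]
(624, -14, 150) [317.  175.3]
(624, 46, 150) [311.  160.6]
(624, -14, 160) [317.3 171. ]
(624, 46, 160) [311.2 156.5]
(624, -14, 185) [317.9 160.3]
(624, 14, 49) [312.1 207.5]
(624, 14, 200) [315.2 147. ][ WARN:0@0.604] global loadsave.cpp:1063 imwrite_ Unsupported depth image for selected encoder is fallbacked to CV_8U.
```

View pics/z3.png

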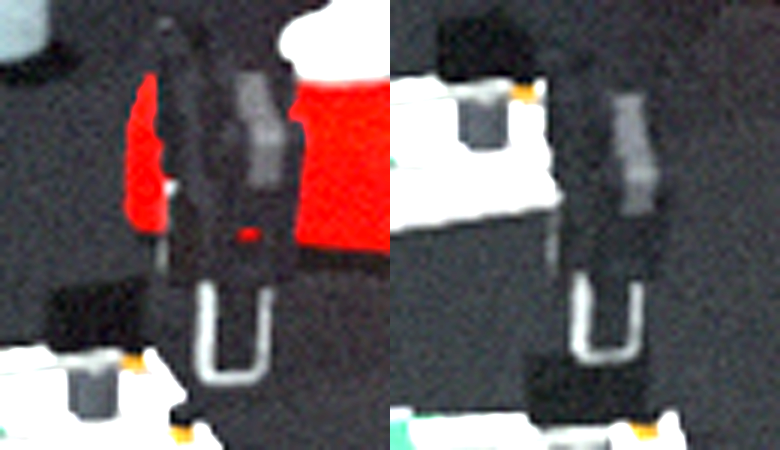

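Run:
```python
from h import *
np.set_printoptions(linewidth=250)
a=cv2.imread('pics/side0.png').astype(int);b=cv2.imread('pics/side1.png').astype(int)
print((b-a).mean(2).round().astype(int)[150:185,302:332])
```

```text
[[-9  6  2 ...  9 -4 -3]
 [-4 -1 -3 ... -2  0 -6]
 [ 0  3 -1 ... -4 -2  5]
 ...
 [ 2 -4 -3 ... -3  4  0]
 [ 1  3  0 ... -1  2 -4]
 [ 1 -4  3 ... -1  2 -1]]
```

Run:
```python
from h import *
a=cv2.imread('pics/side0.png').astype(float);b=cv2.imread('pics/side1.png').astype(float)
d=cv2.GaussianBlur((b-a).mean(2),(0,0),1)
for r in range(140,186,2): print(r,d[r,302:332:2].round().astype(int))
```

```text
140 [ 2  3  7  1 -5 -2  3 -1 -1  1  1  1 -2 -2  1]
142 [ 0  0  3  0 -2 11 35  7 -3 -1  1  7 -1 -2  0]
144 [ 0  1  3  2  3 23 60 19 -2 -1  8 28  6 -1  1]
146 [-1  1  2  1  1 23 63 22 -2 -2 10 32  5  0 -1]
148 [ 0  2  0  0  1 26 63 20 -2 -1 14 36  6  1  0]
150 [-1  1 -1 -3  0 28 63 17 -2 -1 16 35  5  1 -1]
152 [ 0  0  1 -1  2 32 61 15 -2 -1 20 33  3  0 -1]
154 [-1 -1  0  1  2 33 58 13 -1 -1 19 27  1 -1 -1]
156 [ 0 -1  1  2  2 28 61 28 19 21 33 22  0 -2  0]
158 [ 1  0  1  0 -1 11 41 44 42 38 28  8  0  1  2]
160 [0 1 2 1 1 1 5 8 8 6 3 2 0 0 3]
162 [ 1  1  2  2  2 -1 -2  1  1  0  0  1  2  1  4]
164 [4 7 9 5 2 1 1 2 2 2 2 3 4 1 2]
166 [2 3 3 1 0 2 0 1 1 2 3 2 3 2 3]
168 [ 1 -1  0 -1  0  0 -1  0  0  1  2  2  2  2  2]
170 [ 0  0  0 -1 -1  0  0 -1 -1 -1 -1  2  2  3  2]
172 [0 0 0 0 0 0 1 0 0 0 0 2 2 2 3]
174 [ 0  0 -1 -1 -1  0  2  1 -1  1  0  1  0  0  1]
176 [ 0  0  1  1 -1  1  2  0 -1  0 -1 -1 -2  0  0]
178 [-1  1  0  0  0 -2  0  0  0  0 -1  0 -1 -2 -1]
180 [-1  0  0  0  0 -1 -1  0 -1  0  0  1  1  0  0]
182 [ 0 -1  0  1  1  0 -2 -1 -1  1  0  0  0  0  0]
184 [ 1  1  0  0  0 -2  0  0  0  0  0  0  0  0  0]
```

Run:
```python
from h import *
T=np.array([283,585,193.]);y=np.array([.436,.9,0])
for s in(-46,0,46):
  for z in(0,13): print(s,z,np.round(proj('side',T+s*y+[0,0,z]),1))
print(plane('side',318.8,159.8,159),plane('side',315.7,200,54))
a=cv2.imread('pics/side0.png')[0:75,120:195]
cv2.imwrite('pics/z4.png',np.clip((cv2.resize(a,(525,525),interpolation=cv2.INTER_CUBIC).astype(float)-20)*2.0,0,255).astype(np.uint8))
```

```text
-46 0 [152.6  70.8]
-46 13 [151.8  66.3]
0 0 [160.5  65.7]
0 13 [159.9  61.3]
46 0 [168.1  60.8]
46 13 [167.5  56.5]
[637.43340439  31.67543397 159.        ] [636.3653811   34.31932353  54.        ]
```

View pics/z4.png

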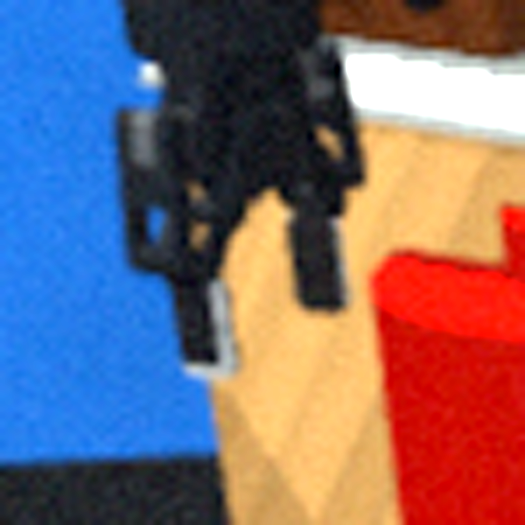

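The fingertips (the light loop) appear about 12 rows higher than the reported TCP predicts. The near loop's bottom is at row 200, where I expect about 211, and the start picture shows the same offset. So the real tips are roughly 30 mm above the reported TCP. I'll go down in small steps and check both the force and the image.

```bash
cat > loop.py <<'E'
from h import *
g=cv2.cvtColor(bot.grab_frame('side'),cv2.COLOR_RGB2GRAY).astype(int)
r0=cv2.cvtColor(cv2.imread('pics/side0.png'),cv2.COLOR_BGR2GRAY).astype(int)
d=cv2.GaussianBlur((g-r0).astype(np.float32),(0,0),.7)
for r in range(192,218): print(r,d[r,304:326:1].round().astype(int))
s=bot.observe();print(s['ee_pos'],s['force'])
E
python3 nudge.py '[[0,0,8,0,0,0],[0,0,15,0,0,0],[0,0,15,0,0,0]]' && python3 loop.py
```

```text
time_s: 3.6
ee_pos: [623.4, 14.0, 32.4]
tool_rot: [[0.999, -0.04, -0.002], [-0.04, -0.999, 0.0], [-0.002, -0.0, -1.0]]
force: [-0.2, 0.1, 1.0]
gripper_width: 40.1
grip_force: 0.0
192 [ 1  4  1 -7 -6  6 17 12 -2 -9 -9 -7 -4 -2 -3 -4 -5 -5 -6 -8 -4 -1]
193 [-1  0 -2 -8  0 25 44 32  4 -8 -8 -7 -7 -5 -5 -1 -1 -4 -6 -7 -5 -2]
194 [-2 -1 -1 -4  5 34 58 48 16 -2 -7 -8 -8 -7 -3 12 14  1 -4 -3 -2 -1]
195 [ 0 -1  1  0  7 35 62 57 26  1 -6 -8 -8 -6  5 30 29  3 -3  0  0  0]
196 [ 2  2  3  3  8 35 61 57 26  1 -6 -7 -6 -4 10 37 33  2 -4 -1  0  0]
197 [ 1  1  2  2  7 34 62 59 27  1 -6 -5 -2 -1 13 38 35  7 -2 -1 -1  0]
198 [ 1  1  1  1  7 37 66 62 31  6  0  1  4  6 18 41 36  8 -1  0  0 -1]
199 [ 0 -1  0  1 10 46 73 64 34 11  4  5  6  8 22 41 34  8 -1  1  1 -1]
200 [-2 -2  0  2 13 55 81 65 32 13  7  7  6  7 25 42 34  9  0  1  1 -1]
201 [-1  0 -1  1 14 56 82 64 28 12  7  6  6 11 29 44 32  7 -2 -1  0 -2]
202 [-2  0 -2 -1 13 55 81 64 27 10  6  6  7 12 31 41 28  6 -2 -1 -1 -2]
203 [-2 -1 -2 -3 10 54 82 66 30 13  8  8  8 13 32 41 26  5 -2 -2 -2  0]
204 [-1 -1 -1 -4  9 54 82 68 37 21 16 17 19 24 36 38 19  
[... 307 characters left out ...]
[ 0  0  2  0 -2 -2 -2 -1 -1 -3 -5 -3 -2  0 -1 -2 -2 -3 -2 -1 -2  1]
210 [ 1  2  3 -1 -2 -1 -1  1  0 -2 -2  0 -1 -1 -2 -1  2  1  0  0 -2  0]
211 [ 0  1  1  0  0  1  0  1  0 -1  1  2  1  0  0  1  2  1  0  0 -2  0]
212 [-1  1  0  0  1  1  0 -1 -1  0  1  1  0  0  0  1  1  1  1  0 -1  0]
213 [ 0  0 -1 -1 -1  0  0  0  0  1  1 -1 -2 -1  0  1  0  0  0  1  0  2]
214 [-1  0 -1  0 -1  1  0  0  0  1  0 -2 -2 -1  0  0  0  0  1  1  0  1]
215 [ 0  0  1  1  1  2  1  1  2  1 -2 -2 -1  1  1  0  0  0  1  1  1  0]
216 [ 0  0  1  1  1  2  2  2  2  1 -1  0  0  1  1  1  1  1  1  1  1  0]
217 [0 0 1 2 1 1 1 1 1 1 0 0 0 0 1 1 0 0 1 1 0 0]
[623.80340863  13.96876373  32.91291451] [ 0.19932408 -0.08718946  0.65495708]
```

The near loop bottom is now at row 207, in front of the plate and with no contact force, so the offset is real. I'll go 13 mm lower and close.

```bash
python3 nudge.py '[[0,0,6,0,0,0],[0,0,11,0,0,0],[0,0,13,0,0,0],[0,0,13,0,0,0]]' && python3 loop.py | tail -16 && python3 nudge.py '[[0,0,0,0,0,0],[0,0,0,0,0,0],[0,0,0,0,0,0],[0,0,0,0,0,0]]' 5
```

```text
time_s: 4.15
ee_pos: [624.2, 13.9, 20.4]
tool_rot: [[0.999, -0.04, -0.0], [-0.04, -0.999, 0.0], [-0.0, -0.0, -1.0]]
force: [0.2, 0.6, -0.7]
gripper_width: 40.1
grip_force: 0.0
204 [-1 -2 -2 -2  9 44 73 67 38 15 10 12 12 13 21 39 33  6 -2 -1 -4 -1]
205 [-1  0 -1 -2 11 49 77 65 33 12  9 10 10 14 24 42 34  8  0  0 -3 -1]
206 [-1  0 -1 -1 12 53 80 64 30 11  7  8  8 13 28 45 34  9  0 -1 -1 -1]
207 [-3 -2 -2 -1 11 53 80 63 27 10  6  6  7 13 29 43 31  9  1 -3 -3 -2]
208 [-5 -5 -3 -1 11 50 77 62 27 11  9  8  9 16 34 41 24  5  0 -1 -4 -3]
209 [-2 -3 -3 -2  5 37 66 63 38 23 20 21 23 29 40 38 17  2  0  0 -2 -1]
210 [ 0  0 -1 -3  1 22 47 58 52 45 42 40 37 35 35 28 12  3  1  0 -1 -1]
211 [ 0  0 -1 -2  1  9 18 26 28 26 25 24 21 18 14 11  5  3  1  0 -1  0]
212 [-1  0 -1 -1  0  2  4  5  6  6  6  5  5  4  3  3  2  2  1  0 -1  0]
213 [ 0  1  0  0  0  0  0  1  0  0  2  1  0  1  1  1  1  0  0  0 -1  0]
214 [-1  0  0  0 -1  0  0  0  0  0  1  1  0  1  1  0  0 -1  0 -1 -1 -1]
215 [ 0  0  1  1 -1  0  0  1  2  2  1  0 -1  0  1  0  0  0  0  0  0  0]
216 [0 0 1 1 0 1 0 0 1 3 2 0 0 0 0 0 0 0 0 0 0 0]
217 [  1   1   1   2   0   0   0   0   1   3   1   0   0  -2  -4  -8 -10 -11
 -10  -9  -9  -9]
[624.31821878  13.87785972  20.56746584] [-0.17067307 -0.39686001 -0.10155859]
time_s: 4.7
ee_pos: [624.6, 14.2, 21.0]
tool_rot: [[0.999, -0.04, 0.001], [-0.04, -0.999, 0.0], [0.001, -0.001, -1.0]]
force: [1.1, 2.5, 2.7]
gripper_width: 11.0
grip_force: 61.1
```

```bash
python3 nudge.py '[[0,0,-4,0,0,0],[0,0,-8,0,0,0],[0,0,-11.5,0,0,0],[0,0,-11.5,0,0,0],[0,0,-11.5,0,0,0]]'
python3 - <<'E'
from h import *
s=bot.observe();print(s['q'])
cv2.imwrite('pics/s5.png',cv2.resize(bot.grab_frame('side')[170:250,230:350,::-1],(720,480),interpolation=cv2.INTER_CUBIC))
E
```

```text
time_s: 5.32
ee_pos: [624.1, 14.2, 31.7]
tool_rot: [[0.999, -0.04, -0.0], [-0.04, -0.999, 0.001], [-0.0, -0.001, -1.0]]
force: [3.8, 4.1, -7.6]
gripper_width: 10.5
grip_force: 59.7
[-1.58904704e-01  3.74906701e-01  1.71700552e+00  5.68864030e-04
  1.04981370e+00  1.45199370e+00]
```

View pics/s5.png

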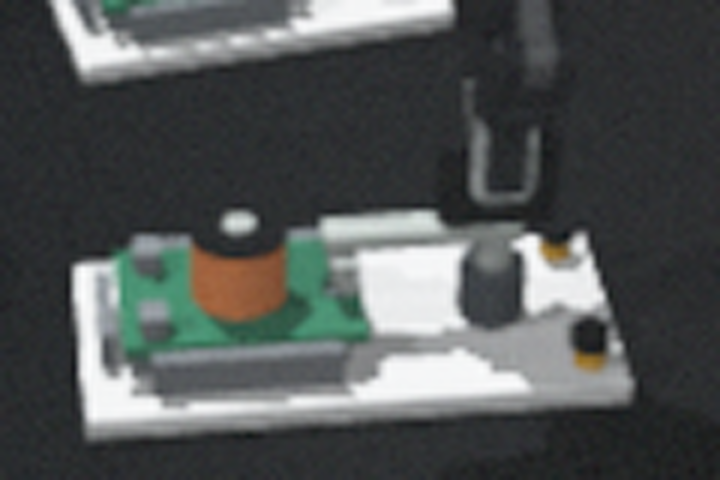

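The finger now stands clearly above the board (its arm at about (380,228) in the crop). Next I swing it counter-clockwise, which is -rz in the tool frame.

```bash
python3 nudge.py '[[0,0,0,0,0,-0.13],[0,0,0,0,0,-0.27],[0,0,0,0,0,-0.41],[0,0,0,0,0,-0.55],[0,0,0,0,0,-0.69],[0,0,0,0,0,-0.83],[0,0,0,0,0,-0.97],[0,0,0,0,0,-1.11],[0,0,0,0,0,-1.25],[0,0,0,0,0,-1.25]]' && python3 nudge.py '[[0,0,4,0,0,0],[0,0,9,0,0,0],[0,0,11,0,0,0],[0,0,11,0,0,0]]'
python3 - <<'E'
from h import *
cv2.imwrite('pics/s6.png',cv2.resize(bot.grab_frame('side')[170:250,230:350,::-1],(720,480),interpolation=cv2.INTER_CUBIC))
E
```

```text
time_s: 6.62
ee_pos: [624.1, 14.5, 31.6]
tool_rot: [[0.353, 0.936, -0.0], [0.936, -0.353, 0.001], [0.001, -0.001, -1.0]]
force: [3.6, 4.5, -6.9]
gripper_width: 10.7
grip_force: 59.7
time_s: 7.12
ee_pos: [624.1, 14.5, 20.9]
tool_rot: [[0.353, 0.935, -0.0], [0.935, -0.353, 0.001], [0.001, -0.001, -1.0]]
force: [2.8, 4.6, -4.3]
gripper_width: 10.6
grip_force: 60.1
```

View pics/s6.png

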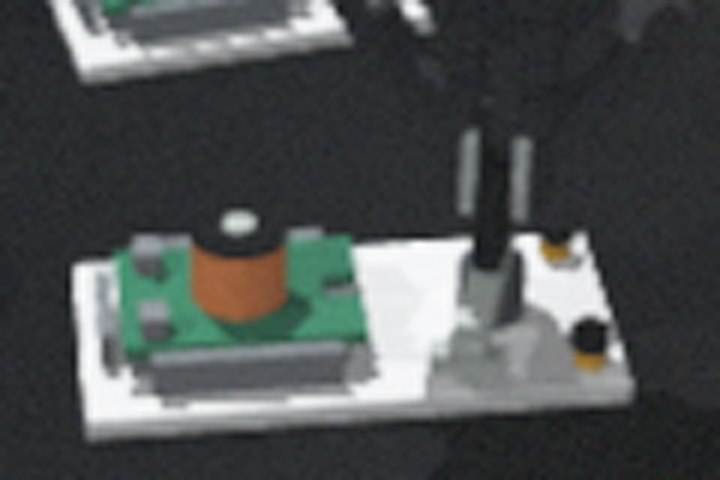

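The finger is swung to about 1.25 rad and points at the camera (around (470,330) in the crop). The board is still in its nest, and the tip offset comes out at about +30 mm. Now I release the grip and go up.

```bash
python3 nudge.py '[[0,0,0,0,0,0],[0,0,0,0,0,0],[0,0,0,0,0,0],[0,0,-8,0,0,0],[0,0,-25,0,0,0],[0,0,-50,0,0,0],[0,0,-75,0,0,0],[0,0,-80,0,0,0],[0,0,-80,0,0,0]]' 40
python3 - <<'E'
from h import *
go((529.8,17.9,101),-1.609)
E
```

```text
time_s: 8.3
ee_pos: [624.4, 13.9, 101.5]
tool_rot: [[0.353, 0.936, 0.001], [0.936, -0.353, -0.0], [0.0, 0.001, -1.0]]
force: [0.4, -0.0, -0.7]
gripper_width: 40.0
grip_force: 0.0
shift [-29.6 -89.9   0.5] rv [ 6.000e-04 -6.000e-04  1.248e+00] t 8.3 q [-0.16  0.28  1.69 -0.    1.17  0.2 ]
```

```bash
python3 nudge.py '[[-4,-12,0,0,0,0.15],[-10,-30,0,0,0,0.3],[-16,-48,0,0,0,0.45],[-22,-66,0,0,0,0.6],[-27,-80,0,0,0,0.75],[-29.6,-90,0,0,0,0.9],[-29.6,-90,0,0,0,1.05],[-29.6,-90,0,0,0,1.2],[-29.6,-90,0,0,0,1.248],[-29.6,-90,0,0,0,1.248]]' 66
python3 - <<'E'
from h import *
go((529.8,17.9,12),-1.609)
E
```

```text
time_s: 9.55
ee_pos: [528.7, 18.1, 99.9]
tool_rot: [[0.999, -0.038, -0.002], [-0.038, -0.999, 0.0], [-0.002, -0.0, -1.0]]
force: [0.2, 0.2, 0.1]
gripper_width: 65.9
grip_force: 0.0
shift [ 1.3  0.2 87.9] rv [-0.0003  0.0022  0.0006] t 9.55 q [-0.18  0.07  1.94 -0.    1.14  1.43]
```

```bash
python3 nudge.py '[[0,0,25,0,0,0],[0.5,0,50,0,0,0],[0.5,0,72,0,0,0],[0.5,0,84,0,0,0],[0.5,0,88,0,0,0],[0.5,0,88,0,0,0]]' 60
python3 - <<'E'
from h import *
print(bot.observe()['force'],bot.observe()['ee_pos'])
cv2.imwrite('pics/s7.png',cv2.resize(bot.grab_frame('side')[160:250,230:350,::-1],(720,540),interpolation=cv2.INTER_CUBIC))
for P in[(530,-15,40),(530,-15,34),(530,-15,50)]:print(proj('side',P))
E
```

```text
time_s: 10.3
ee_pos: [530.4, 17.9, 13.4]
tool_rot: [[0.999, -0.038, 0.0], [-0.038, -0.999, -0.0], [0.0, 0.0, -1.0]]
force: [0.2, 0.1, -0.8]
gripper_width: 60.1
grip_force: 0.0
[ 0.16725839  0.12957164 -0.78594181] [530.41545994  17.93369806  13.3673596 ]
(np.float64(271.7812949389017), np.float64(222.50698353109752))
(np.float64(271.80387146970133), np.float64(224.71112801268444))
(np.float64(271.7433143932987), np.float64(218.79894659924463))
```

View pics/s7.png

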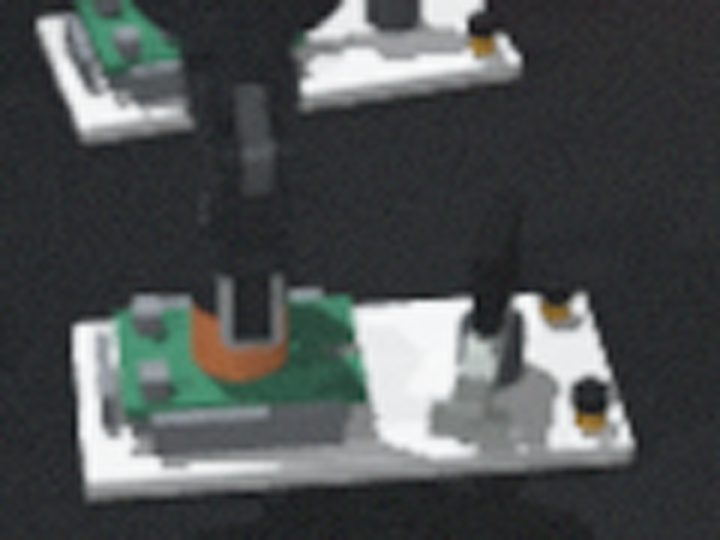

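The fingers straddle the coil, with the near tip at about (272,217) and so about 52 mm high. I'll go 13 mm lower, close and lift.

```bash
python3 nudge.py '[[0,0,6,0,0,0],[0,0,12,0,0,0],[0,0,13,0,0,0],[0,0,13,0,0,0]]' && python3 nudge.py '[[0,0,0,0,0,0],[0,0,0,0,0,0],[0,0,0,0,0,0],[0,0,0,0,0,0]]' 28 && python3 nudge.py '[[0,0,-2,0,0,0],[0,0,-5,0,0,0],[0,0,-10,0,0,0],[0,0,-18,0,0,0],[0,0,-30,0,0,0],[0,0,-45,0,0,0],[0,0,-60,0,0,0],[0,0,-70,0,0,0],[0,0,-70,0,0,0]]'
python3 - <<'E'
from h import *
go((534.5,-260.5,70),-1.571+.18)
cv2.imwrite('pics/s8.png',cv2.resize(bot.grab_frame('side')[130:250,220:370,::-1],(750,600),interpolation=cv2.INTER_CUBIC))
E
```

```text
time_s: 10.85
ee_pos: [530.1, 18.0, -0.0]
tool_rot: [[0.999, -0.038, -0.0], [-0.038, -0.999, 0.0], [-0.0, -0.0, -1.0]]
force: [-0.4, -0.7, -0.1]
gripper_width: 59.9
grip_force: 0.0
time_s: 11.35
ee_pos: [530.7, 17.9, 0.6]
tool_rot: [[0.999, -0.038, 0.001], [-0.038, -0.999, -0.0], [0.001, 0.0, -1.0]]
force: [0.1, 0.6, 4.7]
gripper_width: 33.9
grip_force: 59.7
time_s: 12.48
ee_pos: [530.9, 17.8, 71.3]
tool_rot: [[0.999, -0.038, 0.002], [-0.038, -0.999, -0.0], [0.002, 0.0, -1.0]]
force: [1.2, -0.2, -0.7]
gripper_width: 34.2
grip_force: 59.7
shift [ 14.2 278.    1.4] rv [ 0.0006 -0.0022 -0.218 ] t 12.475 q [-0.18  0.12  1.95 -0.    1.08  1.43]
```

View pics/s8.png

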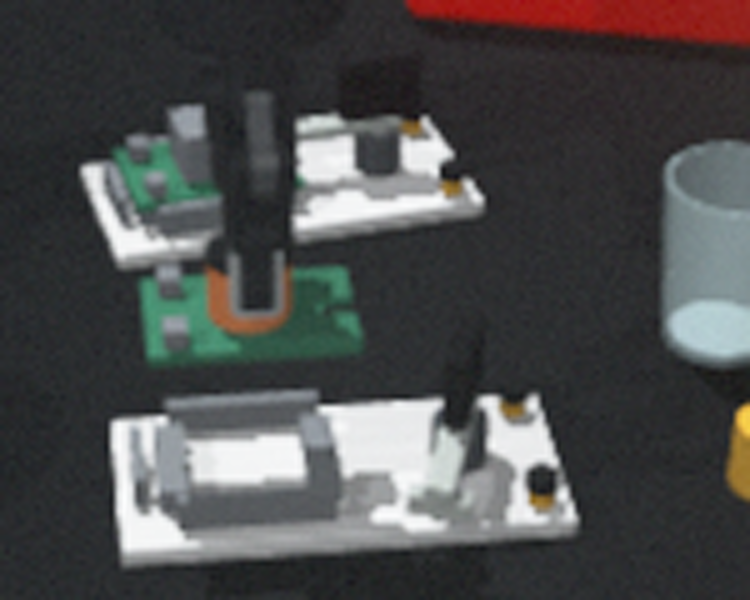

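The board hangs level from the gripper (about (265,192)) above the empty nest, with the finger still aside. Now I carry it over to the tray.

```bash
python3 nudge.py '[[0,15,0,0,0,-0.02],[2,45,0,0,0,-0.04],[4,85,0,0,0,-0.07],[6,130,0,0,0,-0.1],[9,175,0,0,0,-0.14],[11,215,0,0,0,-0.18],[13,250,0,0,0,-0.2],[14,270,0,0,0,-0.218],[14,278,0,0,0,-0.218],[14,278,0,0,0,-0.218]]'
python3 - <<'E'
from h import *
go((534.5,-260.5,-12),-1.571+.18)
E
```

```text
time_s: 13.78
ee_pos: [533.1, -260.0, 69.5]
tool_rot: [[0.984, 0.178, -0.001], [0.178, -0.984, 0.001], [-0.001, -0.001, -1.0]]
force: [1.0, 0.7, -0.4]
gripper_width: 33.6
grip_force: 59.8
shift [ 1.4  0.8 81.5] rv [-0.0011  0.0008 -0.0007] t 13.775 q [-0.64  0.26  1.79  0.    1.1   0.75]
```

Next I lower to about 5 mm above the floor and look.

```bash
python3 nudge.py '[[0,0,20,0,0,0],[0,0,42,0,0,0],[0,0,62,0,0,0],[0,0,74,0,0,0],[0,0,80,0,0,0],[0,0,81,0,0,0],[0,0,81,0,0,0]]'
python3 - <<'E'
from h import *
print(bot.observe()['force'],bot.observe()['ee_pos'])
cv2.imwrite('pics/s9.png',cv2.resize(bot.grab_frame('side')[220:380,215:385,::-1],(637,600),interpolation=cv2.INTER_CUBIC))
E
```

```text
time_s: 14.65
ee_pos: [534.0, -260.7, -10.2]
tool_rot: [[0.984, 0.179, 0.001], [0.179, -0.984, -0.001], [0.001, 0.001, -1.0]]
force: [0.4, 0.5, -1.0]
gripper_width: 33.6
grip_force: 59.8
[ 0.40432484  0.5469239  -0.96295252] [ 534.02399114 -260.73996223  -10.24302944]
```

View pics/s9.png

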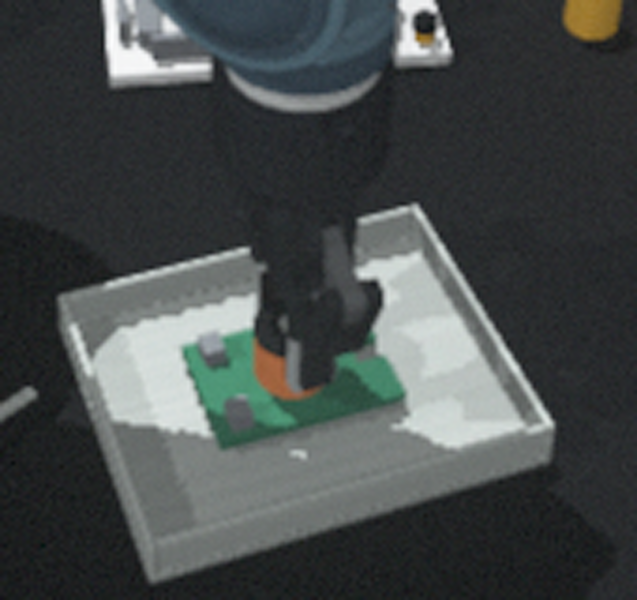

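The board is level, centred in the tray and just above its floor. I'll lower it slowly until it touches.

```bash
python3 nudge.py '[[0,0,1,0,0,0],[0,0,2,0,0,0],[0,0,3,0,0,0],[0,0,4,0,0,0],[0,0,5,0,0,0],[0,0,5,0,0,0]]'|grep -E 'ee_pos|force'; python3 nudge.py '[[0,0,0.7,0,0,0],[0,0,1.4,0,0,0],[0,0,1.4,0,0,0]]'|grep -E 'ee_pos|force'
```

```text
ee_pos: [533.4, -260.3, -16.0]
force: [-0.2, 0.1, -0.4]
grip_force: 59.8
ee_pos: [533.5, -260.4, -17.3]
force: [-0.1, -0.3, -0.7]
grip_force: 59.7
```

```bash
python3 nudge.py '[[0,0,0.5,0,0,0],[0,0,1,0,0,0],[0,0,1,0,0,0]]'|grep -E 'ee_pos|force'; python3 nudge.py '[[0,0,0.5,0,0,0],[0,0,0.8,0,0,0],[0,0,0.8,0,0,0]]'|grep -E 'ee_pos|force'
```

```text
ee_pos: [533.5, -260.4, -17.4]
force: [-2.9, 2.0, 7.9]
grip_force: 60.5
ee_pos: [533.5, -260.4, -17.4]
force: [-5.6, 3.3, 13.7]
grip_force: 61.0
```

The board is on the floor (contact about 14 N). I'll back off 1.5 mm to unload it, then open slowly and go up.

```bash
python3 nudge.py '[[0,0,-1.5,0,0,0],[0,0,-1.5,0,0,0]]'|grep -E 'ee_pos|force'; python3 nudge.py '[[0,0,0,0,0,0],[0,0,0,0,0,0],[0,0,0,0,0,0],[0,0,0,0,0,0]]' 60|grep -E 'width|force'; python3 nudge.py '[[0,0,-5,0,0,0],[0,0,-15,0,0,0],[0,0,-35,0,0,0],[0,0,-65,0,0,0],[0,0,-100,0,0,0],[0,0,-130,0,0,0],[0,0,-150,0,0,0],[0,0,-150,0,0,0],[0,0,-150,0,0,0]]'
python3 - <<'E'
from h import *
cv2.imwrite('pics/s10.png',bot.grab_frame('side')[:,:,::-1])
cv2.imwrite('pics/s10c.png',cv2.resize(cv2.imread('pics/s10.png')[180:380,215:385],(510,600),interpolation=cv2.INTER_CUBIC))
E
```

```text
ee_pos: [533.8, -260.5, -17.3]
force: [-0.4, 0.8, 2.8]
grip_force: 59.9
force: [-0.3, -0.1, -0.1]
gripper_width: 60.0
grip_force: 0.0
time_s: 18.45
ee_pos: [532.8, -259.8, 131.2]
tool_rot: [[0.984, 0.179, -0.002], [0.179, -0.984, 0.001], [-0.001, -0.001, -1.0]]
force: [1.2, -0.4, -1.0]
gripper_width: 60.3
grip_force: 0.0
```

View pics/s10c.png

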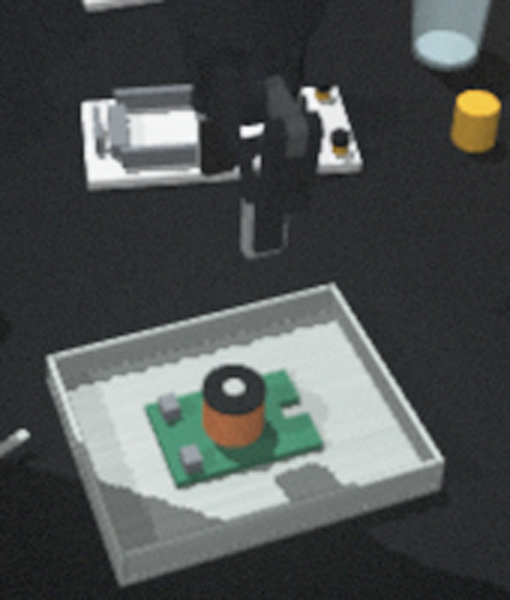

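The board lies flat and centred in the tray, released, with the gripper clear above it.

```bash
python3 -c "
from plant import bot
print(bot.sign_off())"
```

```text
the job is handed in; nothing more can be done
None
```

The job is handed in: the finger is swung aside to about 1.25 rad, and the coil board lies released and flat near the centre of the tray after about 18.5 s; `sign_off()` returned no verdict.

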